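# Weigh a craft kit on the sprung balance

## Robot

A 7-joint arm with a two-finger parallel gripper is mounted at the origin on the work surface. World frame = base frame: x ahead of the robot, y to its left, z up, the work surface at z = 0. Lengths are in m, angles in rad, forces in N, time in s.
With the tool pointing down it reaches from about 0.425 to 0.925 m from the base axis. Payload 6.8 kg.
Tool frame: the origin (TCP) lies at the very end of the fingers, on their centre line; the grasp point (between the pads) lies 19 mm behind it; z points along the fingers, y is the line along which they close (so a half turn about z gives the same grasp; the last joint's range is limited). The gripper opens to 85 mm and grips with 20 to 120 N. Pads are 22 mm wide; open, the fingers measure 114 mm over their backs; the gripper's body (76 mm by 85 mm) begins 54 mm behind the grasp point. The pads swing forward as they close: fully open they stand 13 mm farther back than shut.
Start: joints at [-1.251, 0.477, 0.022, 1.555, -0.011, 1.109, -0.083], TCP at [0.28, 0.614, 0.231] pointing down, gripper open.
Joint ranges: [-2.96, 2.96], [-0.34, 2.1], [-1.41, 1.46], [0.24, 2.44], [-1.37, 4.51], [0.17, 1.92], [-2.96, 2.96]. Speed limits (rad/s): [2.39, 2.39, 3.14, 3.14, 3.14, 3.14, 3.14].

## Interface

Orientations are given as a unit quaternion [w, x, y, z].
In Python, from cell import env gives the robot as it stands. The module is installed in compiled form; this text tells all that it offers.
- The arm moves only by the shell command python3 -m jog 'ROWS' [FORCE]. ROWS is JSON, a list of rows, each a list of 3 entries, a list of its own where there are three numbers: the shift along the tool's x, y, z in m, then the turn about the tool's z in degrees, then the finger opening in m, from 0 to 0.0854. In form: [[[tx, ty, tz], roll, gripper], ...]. A call has 1 to 12 rows; each row is the pose to reach, as a shift and turn from the pose commanded when the call began, along the tool's axes at that moment; what a row does not reach only later rows make up. A row lasts 1/8 s, in which the tool goes at most 62.5 mm and 10.7 degrees, less where a joint would pass 70% of its speed; a pose out of reach is approached as far as the arm can. A call with a gripper value outside its range is refused whole. The fingers move at their own pace and stop on an object; FORCE is the grip in N (left out, the last holds). Time passes only in rows, so rows that repeat a pose let the fingers close. It gives the time, the measured TCP pose, the force, the opening and the grip force at its end, in the units of the state.
- env.get_state(): the state, without advancing time (a new reading comes with each control period).
- env.capture(name): name is "scene" or "top"; returns (picture, depth): 480x640x3 uint8, red, green, blue; 480x640 float32, m along the optical axis (not along the pixel's ray), 0 where there is no reading.
- env.calibration(name): a dict with "vfov" (degrees; the focal length in pixels is half the picture's height over the tangent of half this angle, whatever the lens; pixels are square), "cx", "cy" (the principal point, pixels), "dist_coeffs" ([k1, k2, p1, p2, k3] as OpenCV has them; the pictures are not rectified), "world_from_camera" (4x4, takes a point from camera to world coordinates). Camera axes: x right, y down, z forward; pixel columns grow to the right and rows downward; lengths in m; the calibration is good to about 2 mm. A picture is of the moment at which its call begins. calibration takes no time and is no camera call.
- env.job_done(): hands the job in; it is judged then, once.
Trained networks look in the newest picture that a camera, given by its name, has taken for a name from the list of things; names that differ only in an ending like _2 or _b are one class to them, and where a whole thing is asked for, a point or a joint stands for the part that bears it (a point fixed in the world has none). Each returns a list of dicts, best first, with "confidence" (0 to 1); they miss things now and then, are a little off and sometimes report something else, mostly with a low value. They report only what shows in the picture. A call takes as long as a camera call.
- env.find_in(camera, query): "location" ([x, y, z] in m, in world coordinates, good to about 4 mm: the middle of the surface that is visible of it).
- env.trace(camera, query): "region" (480x640 bool, what is visible of it).
- env.spot_point(camera, query): "location" ([x, y, z] in m, in world coordinates, good to about 4 mm: a listed point, or the origin of a listed thing).
The state is a dict: "time_s": time; "q": joint angles; "qvel": joint speeds; "joint_efforts": joint torques, N m; "eef_pos": TCP position; "orientation": TCP orientation; "force": force on the tool from outside, world axes, zero at the start; "torque": the same for the moment, N m; "width": finger opening in m; "gripper_force": force on a finger pad.
Only numpy, scipy, OpenCV 4.12 (cv2) and the standard library are available. Lean on these libraries where they do the work, as an engineer would, in place of code of your own. Each camera call takes 0.05 s, during which the arm holds its last target. There are 200 camera calls.

## Task

Weigh the carry box with the orange handle: hang it by its bar handle in the seats of both red prongs of the sprung balance, letting the balance take the weight gradually so that the hook neither drops, springs up nor is pushed to its stop. Let go, wait with your hand off until the hook has come to rest, then press the yellow button to hold the reading. Leave the box hanging, take the hand away, and leave everything else where it is.

Things in the scene. Friction and masses are not known exactly. Their poses are not given: they have to be found in the camera images.
- kit: The box to weigh: white lidded box 88 x 128 x 66 mm (x, y, z) under a stiff round bar handle in orange. Origin at the centre of its underside, z up. It stands on the table at the start. Closed, contents unknown: 0.3 to 0.85 kg.
- kit_bar (a point): Middle of the axis of the orange bar handle, 135 mm above the box's underside; y runs along the bar, z up. The bar is 12 mm thick and free over 110 mm between two uprights 14 mm wide (x); the gap from lid to bar is 63 mm.
- spare_kit: A box of the same shape with a blue handle; not to be weighed. Same frame as kit.
- balance: Bench balance, fixed to the table: a grey foot plate 240 x 130 x 12 mm and a blue spring housing with its top at 140 mm. Origin on the table straight below the hook's seat; its x points from the seat towards the housing (housing from 66 to 191 mm along x, 90 mm wide), z up.
- hook_seat (a point): Where the middle of the bar's axis lies when the bar is seated, moving with the hook; axes as balance; 230 mm above the table unladen. Each prong has a V seat with an 8 mm flat floor here (x = 0) and rises both ways: its top is 16 mm above this point at the tip and 8 mm above it behind the seat; its lowest part is 14 mm below this point.
- hook_tip (a point): Midway between the tips of the two red prongs, which are 8 mm thick, lie 40 mm to either side (y) and reach from here (22 mm before the seat) along +x to a sprung plunger 95 mm beyond the seat; nothing lies between or above them. The box comes in along +x, the prongs passing between its lid and its bar, and is then lowered into the seats.
- hook (a joint): How far the hook has sunk, m: 0 unladen, 0.070 at the bottom stop, which must not be reached. Spring 150 N/m, so the dip at rest is 20 to 56 mm depending on the weight; lightly damped, at rest 2 to 3 s after a disturbance. It must never move faster than 0.06 m/s, down or up: a load let go more than about 0.5 N out of balance can make it jump faster.
- hold (a joint): Yellow hold button (28 mm diameter) on top of the spring housing, m: 0 up, 0.006 fully pressed, which takes about 4 N; it springs back. It counts as pressed from 0.004. It must not be pressed before the box hangs freely at rest.
- hold_top (a point): Centre of the top of the yellow button; pressing is downwards.
- paint_jar: Bystander, not to be moved: small white jar with red cap, 52 mm across, 75 mm tall; origin at its underside.
- carton: Bystander, not to be moved: yellow carton 60 x 100 x 50 mm; origin at its underside.
- tape: Bystander, not to be moved: brown tape ring 90 mm across, 24 mm tall, lying flat; origin at its underside.
- pen_mug: Bystander, not to be moved: blue mug 76 mm across, 90 mm tall; origin at its underside.

How it is judged:
On the way, in this order (a step that is already met when the one before it is completed fails the run):
1. the orange-handled box is lifted off the table (height (world z) of kit above 0.03 m), for 0.2 s.
2. the box hangs with its bar in the seats of both prongs, hand off, and the hook has come to rest (x of kit_bar in the frame of hook_seat between -0.008 and 0.008 m and z of kit_bar in the frame of hook_seat between -0.006 and 0.006 m and angle between kit's own z axis and vertical below 0.15 rad and value of joint hook above 0.012 m and velocity of joint hook between -0.01 and 0.01 m/s and contact force between each of the arm, the fingers and kit below 0.05 N and contact force between the fingers and hook below 0.05 N), for 0.6 s.
3. the yellow button is pressed (value of joint hold above 0.004 m), for 0.02 s.
At the end, for the whole second after the job is handed in: The orange-handled box hangs at rest by its bar in the seats of both prongs (bar within 8 mm of the seat along the prongs and 6 mm in height, box upright within 0.15 rad), its weight on the sunken hook (dip over 12 mm, hook slower than 0.02 m/s), and the button is up again (x of kit_bar in the frame of hook_seat between -0.008 and 0.008 m and z of kit_bar in the frame of hook_seat between -0.006 and 0.006 m and angle between kit's own z axis and vertical below 0.15 rad and value of joint hook above 0.012 m and velocity of joint hook between -0.02 and 0.02 m/s and linear speed of kit below 0.05 m/s and value of joint hold below 0.002 m); the robot touches nothing.
It fails at once if the hook moved faster than 0.06 m/s (load dropped, jerked or let spring up) (velocity of joint hook above 0.06 m/s or velocity of joint hook below -0.06 m/s).
It fails at once if the hook was pushed to its bottom stop (sunk more than 66 mm) (value of joint hook above 0.066 m).
It fails at once if the button was pressed before the box hung at rest (value of joint hold above 0.004 m and (value of joint hook below 0.012 m or velocity of joint hook above 0.02 m/s or velocity of joint hook below -0.02 m/s or contact force between the fingers and kit above 0.2 N)).
It fails at once if another thing on the table was moved by more than 30 mm (distance of any of spare_kit, paint_jar, carton, tape, pen_mug from where it was at the start of the episode above 0.03 m).
It also fails if it takes over 72 s, if anything falls off the work surface, if the arm or the gripper's body presses on something with over 40 N, if the wrist force passes 120 N, or if a joint passes its speed limit or range.

## Working session

There is one attempt and no reset: what is moved stays moved. The work goes in short steps, Python scripts to look and compute and a shell command to move; the robot and the scene stay as the last step left them, time stands still between calls to the robot, and variables do not carry over. Pictures are saved under pics/ and viewed, at most 10 in all, crops included, and the job is handed in when it is done.

```bash
mkdir -p pics
cat > h.py <<'E'
from cell import env
import numpy as np,cv2
def snap(c,n):
    p,d=env.capture(c); cv2.imwrite(f'pics/{n}.png',p[:,:,::-1]); return p,d
def w(c,u,v,d):
    k=env.calibration(c); f=240/np.tan(np.radians(k['vfov'])/2)
    K=np.array([[f,0,k['cx']],[0,f,k['cy']],[0,0,1.]])
    q=cv2.undistortPoints(np.array(np.c_[u,v],float)[:,None],K,np.array(k['dist_coeffs'],float))[:,0]
    P=np.c_[q,np.ones(len(q))]*np.reshape(d,(-1,1)); T=np.array(k['world_from_camera'])
    return P@T[:3,:3].T+T[:3,3]
def st():
    s=env.get_state(); print({k:np.round(s[k],4).tolist() for k in('time_s','eef_pos','orientation','force','width','gripper_force','q')})
E
python3 - <<'E'
from h import *
st()
for c in('scene','top'):
    snap(c,c+'0')
    for q in ('kit_bar','kit','spare_kit','hook_seat','hook_tip','hold_top','balance','paint_jar','carton','tape','pen_mug'):
        print(c,q,[(np.round(r['location'],3).tolist(),round(r['confidence'],2)) for r in env.spot_point(c,q)[:2]])
E
```

```text
{'time_s': 0.0, 'eef_pos': [0.2798, 0.6136, 0.2303], 'orientation': [-0.0001, 0.2123, 0.9772, -0.0009], 'force': [0.3962, 0.1523, -0.4358], 'width': 0.0854, 'gripper_force': 0.0, 'q': [-1.2511, 0.4778, 0.0223, 1.5565, -0.0115, 1.1093, -0.0831]}
scene kit_bar [([0.457, -0.334, 0.133], 0.75)]
scene kit [([0.456, -0.328, -0.002], 0.7)]
scene spare_kit [([0.548, -0.158, 0.002], 0.82), ([0.541, 0.169, -0.002], 0.17)]
scene hook_seat [([0.541, 0.172, 0.231], 0.89)]
scene hook_tip [([0.541, 0.146, 0.242], 0.95)]
scene hold_top [([0.513, 0.335, 0.161], 0.71)]
scene balance [([0.543, 0.17, -0.002], 0.72)]
scene paint_jar [([0.687, -0.103, -0.0], 0.9), ([0.46, -0.331, 0.0], 0.67)]
scene carton [([0.719, -0.251, 0.001], 0.8), ([0.542, 0.169, -0.002], 0.67)]
scene tape [([0.438, -0.016, -0.001], 0.95)]
scene pen_mug [([0.437, -0.018, -0.002], 0.67), ([0.759, 0.062, 0.0], 0.61)]
top kit_bar [([0.46, -0.33, 0.141], 0.79), ([0.44, -0.018, 0.002], 0.31)]
top kit [([0.459, -0.33, -0.0], 0.59)]
top spare_kit [([0.548, -0.161, 0.001], 0.96)]
top hook_seat [([0.463, -0.33, 0.137], 0.28)]
top hook_tip []
top hold_top [([0.514, 0.331, 0.162], 0.45)]
top balance [([0.543, 0.167, -0.002], 0.73)]
top paint_jar [([0.69, -0.099, 0.002], 0.65)]
top carton [([0.718, -0.25, 0.004], 0.64), ([0.549, -0.162, 0.0], 0.34)]
top tape [([0.438, -0.018, 0.002], 0.65), ([0.456, -0.33, 0.138], 0.38)]
top pen_mug [([0.76, 0.06, -0.004], 0.6)]
```

View pics/scene0.png

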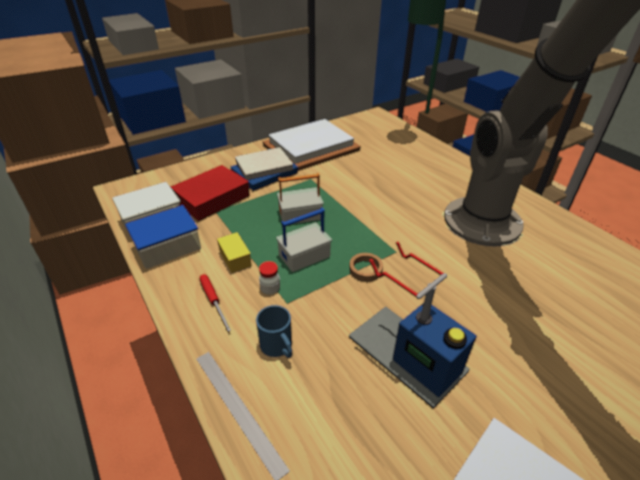

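View pics/top0.png

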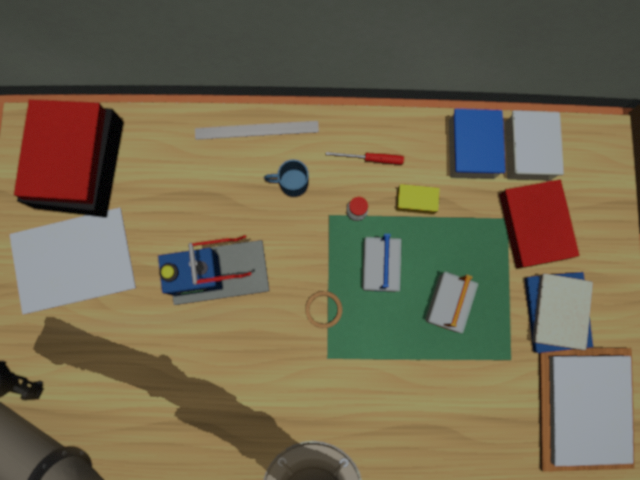

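Run:
```python
from h import *
for c in('scene','top'):
    p,d=env.capture(c); hsv=cv2.cvtColor(p,cv2.COLOR_RGB2HSV)
    def rep(n,m,zlo,zhi):
        v,u=np.where(m&(d>0)); P=w(c,u,v,d[v,u]); P=P[(P[:,2]>zlo)&(P[:,2]<zhi)]
        if len(P)<10: print(c,n,'few');return
        r=cv2.minAreaRect(P[:,:2].astype(np.float32)*1000)
        print(c,n,len(P),'rect',np.round(r[0],1),np.round(r[1],1),round(r[2],1),'z',np.round(np.percentile(P[:,2],[2,50,98]),3),'med',np.round(np.median(P,0),3))
    for n,q,zl,zh in(('kit_bar','kit',.132,.16),('hook','hook_tip',.19,.27),('hold','hold_top',.141,.18)):
        for query in (q,):
            r=env.trace(c,query)
            if r: rep(n,r[0]['region'],zl,zh)
    H,S,V=hsv[...,0],hsv[...,1],hsv[...,2]
    rep('orange',(H>4)&(H<20)&(S>150),.132,.16)
    rep('red',((H<5)|(H>174))&(S>150),.2,.27)
    rep('yellow',(H>21)&(H<34)&(S>130),.145,.18)
```

```text
scene kit_bar 168 rect [ 507.4 -237.1] [222.2 121.1] 64.8 z [0.132 0.139 0.143] med [ 0.471 -0.327  0.139]
scene hook 830 rect [536.6 207.9] [ 89.8 128.2] 10.3 z [0.195 0.236 0.243] med [0.531 0.24  0.236]
scene orange 139 rect [ 654.2 -560.9] [ 319.3 1763.3] 18.5 z [0.133 0.139 0.143] med [ 0.469 -0.328  0.139]
scene red 222 rect [537.8 201.1] [ 85.7 114.1] 10.1 z [0.223 0.238 0.246] med [0.571 0.201 0.238]
scene yellow 166 rect [513.4 334.2] [29.3 30.2] 38.0 z [0.151 0.162 0.165] med [0.516 0.335 0.162]
top kit_bar 292 rect [ 460.9 -328.2] [ 14.  120.9] 71.6 z [0.133 0.14  0.146] med [ 0.461 -0.328  0.14 ]
top hook 651 rect [532.9 208.5] [ 88.8 126.8] 10.0 z [0.206 0.237 0.245] med [0.522 0.235 0.237]
top hold 134 rect [513.2 335. ] [29.2 25.5] 86.3 z [0.151 0.161 0.167] med [0.512 0.333 0.161]
top orange 330 rect [680.  186.3] [1123.9  268.6] 74.6 z [0.135 0.146 0.155] med [ 0.515 -0.306  0.146]
top red 230 rect [533.3 202.7] [ 85.8 113.7] 10.0 z [0.221 0.237 0.245] med [0.501 0.202 0.237]
top yellow 144 rect [513.5 335.7] [30.6 29. ] 65.2 z [0.149 0.161 0.167] med [0.513 0.335 0.161]
```

Scene: orange-handled box at top-image (453,302), bar tilted; spare at (383,263); the balance at (215,275) with its prongs pointing right, towards the boxes. Seat ≈ (0.5415, 0.169), balance x heading ≈ 100°. Bar ≈ (0.461, -0.328), gripping direction 71.6°.

```bash
cat >> h.py <<'E'
from scipy.spatial.transform import Rotation as R
def go(*targets,yaw=None):  # world TCP -> shifts in tool axes; yaw = wanted tool y heading (mod 180)
    s=env.get_state(); o=np.array(s['orientation']); r=R.from_quat(o[[1,2,3,0]]); M=r.as_matrix()
    h=np.degrees(np.arctan2(M[1,1],M[0,1])); print('tool y heading',round(h,2),'tilt',np.round(M[:,2],3))
    if yaw is not None: print('roll',round(-((yaw-h+90)%180-90),2))
    for t in targets: print(np.round(r.inv().apply(np.array(t)-s['eef_pos'])*1000,1))
E
python3 - <<'E'
from h import *
go((.28,.614,.36),(.52,.30,.36),(.58,0,.36),(.461,-.328,.25),yaw=71.6)
E
```

```text
tool y heading 65.49 tilt [ 0.  0. -1.]
roll -6.11
[-1.000e-01 -2.000e-01 -1.287e+02]
[-348.7 -186.3 -128.7]
[-527.8 -434.4 -128.7]
[-555.6 -782.2  -18.7]
```

```bash
python3 -m jog '[[[-0.02,-0.01,-0.06],-2,0.0854],[[-0.06,-0.03,-0.10],-4,0.0854],[[-0.11,-0.05,-0.13],-6.1,0.0854],[[-0.16,-0.08,-0.13],-6.1,0.0854],[[-0.21,-0.11,-0.13],-6.1,0.0854],[[-0.26,-0.14,-0.13],-6.1,0.0854],[[-0.31,-0.165,-0.13],-6.1,0.0854],[[-0.35,-0.19,-0.13],-6.1,0.0854],[[-0.385,-0.235,-0.13],-6.1,0.0854],[[-0.42,-0.28,-0.13],-6.1,0.0854],[[-0.455,-0.325,-0.13],-6.1,0.0854],[[-0.485,-0.37,-0.13],-6.1,0.0854]]' 30
python3 - <<'E'
from h import *
st();go((.58,0,.36),(.461,-.328,.25),(.461,-.328,.22),yaw=71.6)
E
```

```text
time_s: 3.1
eef_pos: [0.5681, 0.0742, 0.3615]
orientation: [0.0, 0.16, 0.987, 0.0]
force: [0.4, -0.3, -0.5]
width: 0.0852
gripper_force: 0.0
{'time_s': 3.1, 'eef_pos': [0.5681, 0.0742, 0.3615], 'orientation': [0.0003, 0.1602, 0.9871, 0.0001], 'force': [0.3801, -0.2737, -0.4755], 'width': 0.0852, 'gripper_force': 0.0, 'q': [-0.4837, 0.2109, 0.2964, 1.6486, -0.0637, 1.2909, 1.073]}
tool y heading 71.56 tilt [ 0.001  0.    -1.   ]
roll -0.04
[-34.8 -66.7   1.5]
[ -25.5 -415.5  111.4]
[ -25.5 -415.5  141.4]
```

```bash
python3 -m jog '[[[-0.015,-0.05,0],0,0.0854],[[-0.025,-0.10,0],0,0.0854],[[-0.0255,-0.15,0.01],0,0.0854],[[-0.0255,-0.205,0.02],0,0.0854],[[-0.0255,-0.26,0.03],0,0.0854],[[-0.0255,-0.315,0.05],0,0.0854],[[-0.0255,-0.365,0.07],0,0.0854],[[-0.0255,-0.40,0.09],0,0.0854],[[-0.0255,-0.4155,0.111],0,0.0854],[[-0.0255,-0.4155,0.111],0,0.0854]]'
python3 - <<'E'
from h import *
go((.461,-.328,.116),yaw=71.6);snap('scene','a')
import cv2
i=cv2.imread('pics/a.png')[140:300,200:400];cv2.imwrite('pics/a_c.png',cv2.resize(i,None,fx=3.7,fy=3.7))
E
```

```text
time_s: 4.35
eef_pos: [0.4592, -0.3266, 0.2491]
orientation: [-0.001, 0.161, 0.987, 0.0]
force: [-0.3, 0.5, 0.2]
width: 0.0854
gripper_force: 0.0
tool y heading 71.43 tilt [-0.003  0.001 -1.   ]
roll -0.17
[ -2.5  -0.8 133.1]
```

View pics/a_c.png

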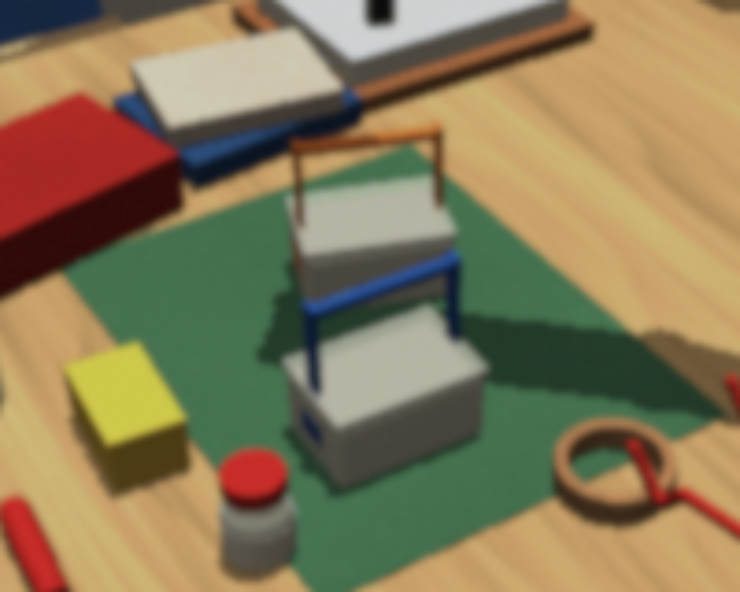

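The gripper finger (black, top at (378,10)) is straight above the orange bar (middle (368,138)). Descending.

```bash
python3 -m jog '[[[-0.001,0,0.04],0,0.0854],[[-0.001,0,0.08],0,0.0854],[[-0.001,0,0.11],0,0.0854],[[-0.001,0,0.133],0,0.0854],[[-0.001,0,0.133],0,0.0854],[[-0.001,0,0.133],0,0.04],[[-0.001,0,0.133],0,0.0],[[-0.001,0,0.133],0,0.0],[[-0.001,0,0.133],0,0.0],[[-0.001,0,0.133],0,0.0],[[-0.001,0,0.133],0,0.0],[[-0.001,0,0.133],0,0.0]]' 60
python3 - <<'E'
from h import *
st()
E
```

```text
time_s: 5.9
eef_pos: [0.4618, -0.327, 0.1178]
orientation: [0.0, 0.16, 0.987, -0.0]
force: [-2.1, -1.1, 5.4]
width: 0.0101
gripper_force: 58.7
{'time_s': 5.9, 'eef_pos': [0.4618, -0.327, 0.1178], 'orientation': [0.0004, 0.1603, 0.9871, -0.0004], 'force': [-2.1039, -1.1031, 5.3518], 'width': 0.0101, 'gripper_force': 58.6593, 'q': [0.1475, 0.4683, 0.4633, 1.946, -0.2873, 0.7904, 2.0204]}
```

```bash
python3 -m jog '[[[0,0,-0.01],0,0.0],[[0,0,-0.03],0,0.0],[[0,0,-0.055],0,0.0],[[0,0,-0.085],0,0.0],[[0,0,-0.115],0,0.0],[[0,0,-0.145],0,0.0],[[0,0,-0.165],0,0.0],[[0,0,-0.175],0,0.0],[[0,0,-0.175],0,0.0],[[0,0,-0.175],0,0.0]]'
python3 - <<'E'
from h import *
st();snap('scene','b');snap('top','bt');go((.5615,.056,.29),yaw=100)
for c in('scene','top'):print([np.round(x['location'],3) for x in env.spot_point(c,'kit_bar')],[np.round(x['location'],3) for x in env.spot_point(c,'kit')])
E
```

```text
time_s: 7.15
eef_pos: [0.4612, -0.3257, 0.2911]
orientation: [-0.001, 0.16, 0.987, 0.0]
force: [0.3, -0.3, -4.7]
width: 0.0097
gripper_force: 58.7
{'time_s': 7.15, 'eef_pos': [0.4612, -0.3257, 0.2911], 'orientation': [-0.0011, 0.1599, 0.9871, 0.0004], 'force': [0.2883, -0.3273, -4.6701], 'width': 0.0097, 'gripper_force': 58.7236, 'q': [0.0599, 0.2616, 0.5464, 1.779, -0.148, 1.1441, 1.9025]}
tool y heading 71.59 tilt [-0.002  0.001 -1.   ]
roll -28.41
[ 25.5 394.    1.4]
[array([ 0.458, -0.325,  0.308])] [array([ 0.457, -0.328,  0.173])]
[array([ 0.459, -0.327,  0.311])] [array([ 0.458, -0.33 ,  0.173])]
```

View pics/b.png

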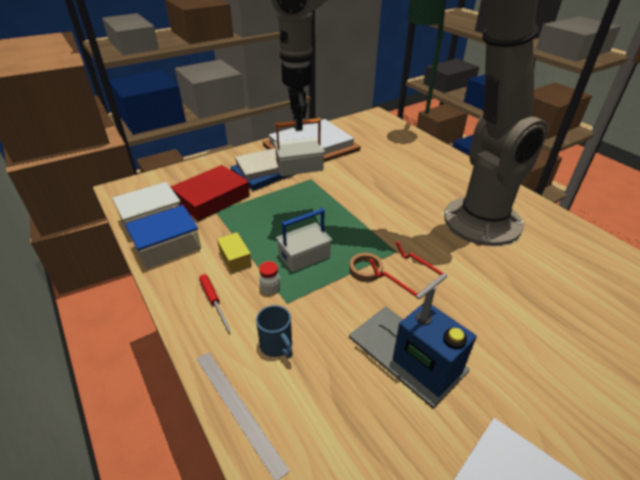

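The box is held level (bar at (298,122)), clear of everything. Carrying to the approach point 115 mm before the seat.

```bash
python3 -m jog '[[[0.001,0.01,0],0,0],[[0.002,0.03,0],-2,0],[[0.004,0.065,0],-5,0],[[0.007,0.11,0],-8,0],[[0.010,0.16,0],-11.5,0],[[0.013,0.21,0],-15,0],[[0.016,0.26,0],-18.5,0],[[0.019,0.305,0],-22,0],[[0.022,0.345,0],-25,0],[[0.024,0.375,0],-27.5,0],[[0.025,0.39,0],-28.4,0],[[0.0255,0.394,0],-28.4,0]]'
python3 -m jog '[[[0,0,0.01],0,0],[[0,0,0.025],0,0],[[0,0,0.037],0,0],[[0,0,0.041],0,0],[[0,0,0.041],0,0],[[0,0,0.041],0,0],[[0,0,0.041],0,0],[[0,0,0.041],0,0]]'
python3 - <<'E'
from h import *
st();snap('scene','c');snap('top','ct');go((.5415,.169,.25),yaw=100)
for c in('scene','top'):
    env.capture(c)
    for q in('kit_bar','hook_seat','hook_tip'):print(c,q,[np.round(x['location'],3) for x in env.spot_point(c,q)][:1])
i=cv2.imread('pics/c.png')[140:380,260:500];cv2.imwrite('pics/c_c.png',cv2.resize(i,None,fx=2.5,fy=2.5))
E
```

```text
time_s: 8.95
eef_pos: [0.562, 0.0559, 0.2922]
orientation: [-0.0, -0.087, 0.996, -0.0]
force: [-0.3, -0.8, -4.9]
width: 0.0098
gripper_force: 58.6
time_s: 9.95
eef_pos: [0.5621, 0.0556, 0.2516]
orientation: [0.0, -0.087, 0.996, 0.0]
force: [0.1, 0.2, -3.4]
width: 0.0098
gripper_force: 58.6
{'time_s': 9.95, 'eef_pos': [0.5621, 0.0556, 0.2516], 'orientation': [0.0002, -0.0871, 0.9962, 0.0001], 'force': [0.1083, 0.1743, -3.4009], 'width': 0.0098, 'gripper_force': 58.5925, 'q': [-0.4115, 0.2778, 0.248, 1.8146, -0.0774, 1.058, 1.6105]}
tool y heading 99.99 tilt [ 0.  0. -1.]
roll -0.01
[  0.6 115.2   1.5]
scene kit_bar []
scene hook_seat [array([0.543, 0.168, 0.23 ])]
scene hook_tip [array([0.544, 0.148, 0.241])]
top kit_bar [array([ 0.551, -0.164, -0.001])]
top hook_seat []
top hook_tip [array([0.512, 0.336, 0.16 ])]
```

View pics/c_c.png

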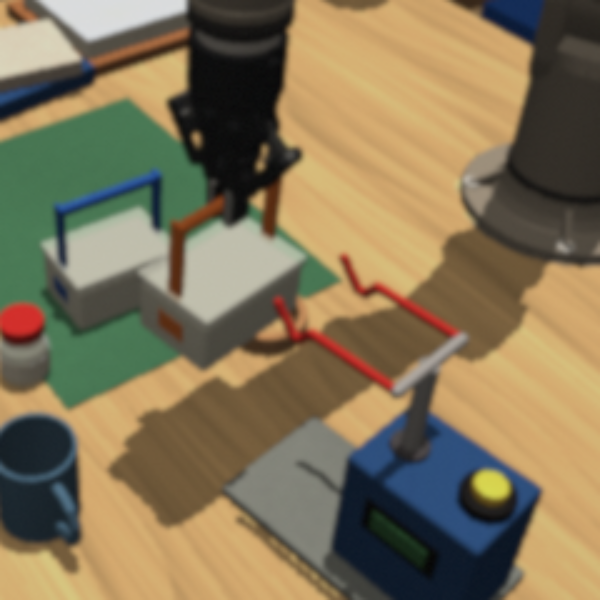

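Box level, bar parallel to the hook, prongs ahead between lid and bar. Moving in along +x.

```bash
python3 -m jog '[[[0,0.006,0],0,0],[[0,0.018,0],0,0],[[0,0.033,0],0,0],[[0,0.050,0],0,0],[[0,0.067,0],0,0],[[0,0.084,0],0,0],[[0,0.099,0],0,0],[[0,0.110,0],0,0],[[0.001,0.115,0],0,0],[[0.001,0.115,0],0,0],[[0.001,0.115,0],0,0],[[0.001,0.115,0],0,0]]'
cat >> h.py <<'E'
def fz(n=12):
    F=[]
    for _ in range(n): env.capture('top'); F.append(env.get_state()['force'])
    F=np.array(F); print('F mean',F.mean(0).round(2),'std',F.std(0).round(2),'z',round(env.get_state()['eef_pos'][2],4))
E
python3 - <<'E'
from h import *
fz(15);st();snap('scene','d');i=cv2.imread('pics/d.png')[180:420,300:540];cv2.imwrite('pics/d_c.png',cv2.resize(i,None,fx=2.5,fy=2.5))
E
```

```text
time_s: 11.95
eef_pos: [0.5412, 0.168, 0.2513]
orientation: [0.0, -0.087, 0.996, -0.0]
force: [-1.2, -0.6, -3.4]
width: 0.0099
gripper_force: 58.6
F mean [-0.13  0.13 -3.7 ] std [0.53 0.47 0.41] z 0.2513
{'time_s': 12.7, 'eef_pos': [0.541, 0.1687, 0.2513], 'orientation': [0.0, -0.0871, 0.9962, 0.0], 'force': [-0.6414, 0.6393, -3.1536], 'width': 0.0102, 'gripper_force': 58.6326, 'q': [-0.5694, 0.2801, 0.1927, 1.8074, -0.0607, 1.0598, 1.3908]}
```

View pics/d_c.png

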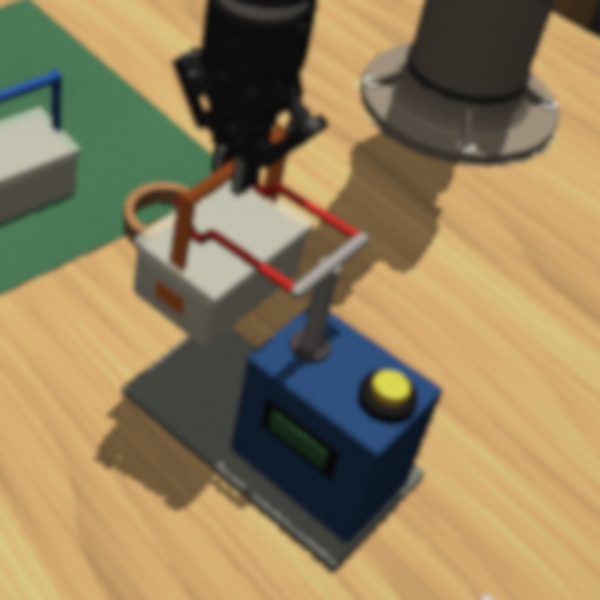

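The prongs lie under the bar, inside both uprights. Lowering.

```bash
python3 -m jog '[[[0,0,0.003],0,0],[[0,0,0.008],0,0],[[0,0,0.014],0,0],[[0,0,0.020],0,0],[[0,0,0.026],0,0],[[0,0,0.030],0,0],[[0,0,0.033],0,0],[[0,0,0.035],0,0],[[0,0,0.037],0,0],[[0,0,0.039],0,0],[[0,0,0.041],0,0],[[0,0,0.043],0,0]]'
python3 -m jog '[[[0,0,0.002],0,0],[[0,0,0.004],0,0],[[0,0,0.006],0,0],[[0,0,0.008],0,0],[[0,0,0.009],0,0],[[0,0,0.010],0,0],[[0,0,0.010],0,0],[[0,0,0.010],0,0]]'
python3 - <<'E'
from h import *
fz(14)
for q in('kit_bar','hook_seat','hook_tip'):
    env.capture('scene');print(q,[np.round(x['location'],3) for x in env.spot_point('scene',q)][:1])
E
```

```text
time_s: 14.25
eef_pos: [0.5411, 0.1688, 0.2083]
orientation: [0.0, -0.087, 0.996, 0.0]
force: [-0.1, 1.0, -1.9]
width: 0.0097
gripper_force: 58.7
time_s: 15.25
eef_pos: [0.5411, 0.1688, 0.1984]
orientation: [0.0, -0.087, 0.996, 0.0]
force: [0.7, 0.6, -2.5]
width: 0.0098
gripper_force: 58.9
F mean [ 0.24  0.43 -1.32] std [0.52 0.54 0.37] z 0.1983
kit_bar [array([0.54 , 0.166, 0.214])]
hook_seat []
hook_tip [array([0.544, 0.148, 0.227])]
```

```bash
python3 -m jog '[[[0,0,0.002],0,0],[[0,0,0.004],0,0],[[0,0,0.006],0,0],[[0,0,0.007],0,0],[[0,0,0.008],0,0],[[0,0,0.008],0,0],[[0,0,0.008],0,0],[[0,0,0.008],0,0]]'
python3 - <<'E'
from h import *
fz(24)
for q in('kit_bar','hook_tip'):
    env.capture('scene');print(q,[np.round(x['location'],3) for x in env.spot_point('scene',q)][:1])
snap('scene','e');i=cv2.imread('pics/e.png')[210:370,330:490];cv2.imwrite('pics/e_c.png',cv2.resize(i,None,fx=3.7,fy=3.7))
E
```

```text
time_s: 17.25
eef_pos: [0.5411, 0.1687, 0.1904]
orientation: [0.0, -0.087, 0.996, 0.0]
force: [1.5, 0.4, -0.9]
width: 0.0099
gripper_force: 59.0
F mean [ 0.55  0.91 -0.39] std [0.36 0.46 0.53] z 0.1903
kit_bar [array([0.54 , 0.167, 0.206])]
hook_tip [array([0.543, 0.147, 0.219])]
```

View pics/e_c.png

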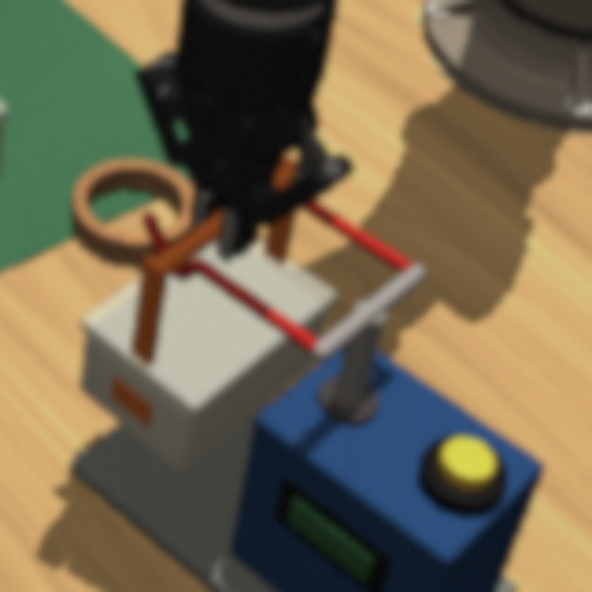

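```bash
python3 -m jog '[[[0,0.001,0],0,0],[[0,0.002,0],0,0],[[0,0.002,0],0,0],[[0,0.002,0],0,0],[[0,0.002,0],0,0],[[0,0.002,0],0,0]]'
python3 - <<'E'
from h import *
fz(20)
E
```

```text
time_s: 19.45
eef_pos: [0.5409, 0.1691, 0.1902]
orientation: [-0.0, -0.086, 0.996, -0.001]
force: [2.2, -5.6, 0.0]
width: 0.01
gripper_force: 59.1
F mean [ 1.8  -5.18 -0.3 ] std [0.55 0.54 0.47] z 0.1902
```

```bash
python3 -m jog '[[[0,-0.001,0],0,0],[[0,-0.0017,0],0,0],[[0,-0.0017,0],0,0],[[0,-0.0017,0],0,0],[[0,-0.0017,0],0,0],[[0,-0.0017,0],0,0]]' 20
python3 - <<'E'
from h import *
fz(20)
E
python3 -m jog '[[[0,0,0],0,0.012],[[0,0,0],0,0.016],[[0,0,0],0,0.022],[[0,0,0],0,0.03],[[0,0,0],0,0.045],[[0,0,0],0,0.06],[[0,0,0],0,0.06],[[0,0,0],0,0.06]]'
python3 - <<'E'
from h import *
fz(10);snap('scene','f')
for q in('kit_bar','hook_tip'):
    print(q,[np.round(x['location'],3) for x in env.spot_point('scene',q)][:1])
i=cv2.imread('pics/f.png')[210:370,330:490];cv2.imwrite('pics/f_c.png',cv2.resize(i,None,fx=3.7,fy=3.7))
E
```

```text
time_s: 21.2
eef_pos: [0.541, 0.169, 0.1903]
orientation: [-0.0, -0.087, 0.996, 0.0]
force: [0.4, -2.4, -0.6]
width: 0.0098
gripper_force: 59.1
F mean [ 1.07 -2.44 -0.28] std [0.47 0.64 0.47] z 0.1903
time_s: 23.2
eef_pos: [0.541, 0.169, 0.1903]
orientation: [-0.0, -0.087, 0.996, 0.0]
force: [-0.0, -0.9, 0.7]
width: 0.0599
gripper_force: 0.0
F mean [ 0.28  0.02 -0.07] std [0.24 0.52 0.62] z 0.1903
kit_bar [array([0.538, 0.166, 0.204])]
hook_tip [array([0.541, 0.146, 0.219])]
```

View pics/f_c.png

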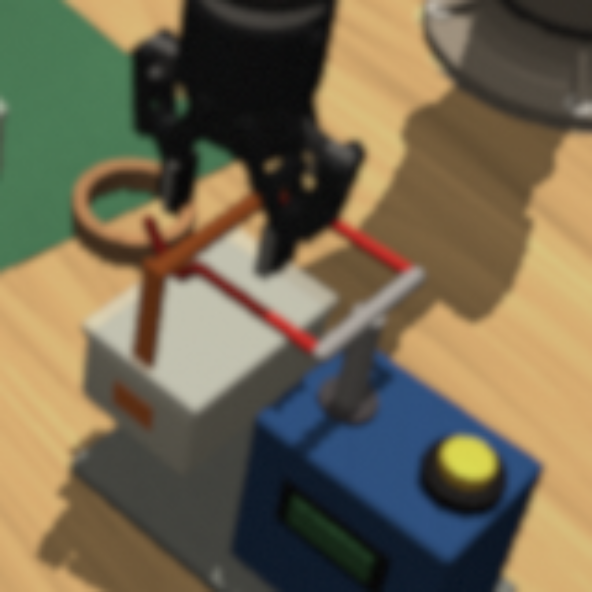

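The box hangs by its bar in the seats, fingers open on both sides of it. Withdrawing upward.

```bash
python3 -m jog '[[[0,0,-0.01],0,0.06],[[0,0,-0.03],0,0.06],[[0,0,-0.06],0,0.06],[[0,0,-0.09],0,0.06],[[0,0,-0.12],0,0.06],[[0,0,-0.12],0,0.03],[[0,0,-0.12],0,0.0],[[0,0,-0.12],0,0.0],[[0,0,-0.12],0,0.0],[[0,0,-0.12],0,0.0]]'
python3 - <<'E'
from h import *
go((.5133,.335,.30),(.5133,.335,.20))
for c in('scene','top'):
  snap(c,'g'+c)
  for q in('kit_bar','hook_seat','hook_tip','hold_top'):
    print(q,[(np.round(x['location'],3),round(x['confidence'],2)) for x in env.spot_point(c,q)][:1])
E
```

```text
time_s: 25.1
eef_pos: [0.5408, 0.1689, 0.3098]
orientation: [-0.0, -0.087, 0.996, -0.0]
force: [-0.5, -0.1, 0.7]
width: -0.0002
gripper_force: 0.0
tool y heading 99.99 tilt [-0.001 -0.    -1.   ]
[ -1.7 168.4   9.8]
[ -1.8 168.4 109.8]
kit_bar [(array([0.54 , 0.167, 0.204]), 0.9)]
hook_seat [(array([0.54 , 0.169, 0.204]), 0.62)]
hook_tip [(array([0.541, 0.147, 0.216]), 0.76)]
hold_top [(array([0.513, 0.335, 0.161]), 0.7)]
kit_bar [(array([0.54 , 0.165, 0.21 ]), 0.8)]
hook_seat []
hook_tip []
hold_top [(array([0.51 , 0.333, 0.162]), 0.58)]
```

Bar coincides with the seat (0.204 both). Moving over the button.

```bash
python3 -m jog '[[[0,0.03,0],0,0],[[0,0.07,0],0,0],[[-0.001,0.115,0],0,0],[[-0.002,0.15,0.01],0,0],[[-0.002,0.168,0.03],0,0],[[-0.002,0.168,0.07],0,0],[[-0.002,0.168,0.11],0,0],[[-0.002,0.168,0.13],0,0],[[-0.002,0.168,0.137],0,0],[[-0.002,0.168,0.137],0,0],[[-0.002,0.168,0.137],0,0]]'
python3 - <<'E'
from h import *
st();fz(3)
for _ in range(1):
  env.capture('scene')
  for q in('kit_bar','hook_seat'):
    print(q,[(np.round(x['location'],3),round(x['confidence'],2)) for x in env.spot_point('scene',q)][:1])
E
```

```text
time_s: 26.98
eef_pos: [0.5145, 0.3349, 0.1743]
orientation: [0.001, -0.087, 0.996, 0.0]
force: [-0.2, 0.9, 0.6]
width: 0.0004
gripper_force: 0.0
{'time_s': 26.975, 'eef_pos': [0.5145, 0.3349, 0.1743], 'orientation': [0.0008, -0.0869, 0.9962, 0.0005], 'force': [-0.2035, 0.94, 0.5699], 'width': 0.0004, 'gripper_force': 0.0, 'q': [-0.7599, 0.434, 0.107, 1.7705, -0.0556, 0.9382, 1.1149]}
F mean [ 0.63 -0.06 -0.  ] std [0.42 0.33 0.44] z 0.1742
kit_bar [(array([0.539, 0.17 , 0.204]), 0.92)]
hook_seat [(array([0.542, 0.169, 0.206]), 0.73)]
```

```bash
python3 -m jog '[[[0,0,0.005],0,0],[[0,0,0.010],0,0],[[0,0,0.013],0,0],[[0,0,0.015],0,0],[[0,0,0.0165],0,0],[[0,0,0.0165],0,0],[[0,0,0.0165],0,0]]'
python3 - <<'E'
from h import *
fz(6)
E
```

```text
time_s: 28.15
eef_pos: [0.5137, 0.3347, 0.1569]
orientation: [-0.0, -0.087, 0.996, -0.0]
force: [-2.8, -0.9, 3.4]
width: 0.0001
gripper_force: 1.7
F mean [-2.31 -1.38  3.78] std [0.43 0.43 0.26] z 0.1568
```

```bash
python3 -m jog '[[[0,0,0.0008],0,0],[[0,0,0.0015],0,0],[[0,0,0.0015],0,0],[[0,0,0.0015],0,0]]'
python3 -m jog '[[[0,0,-0.005],0,0],[[0,0,-0.02],0,0],[[0,0,-0.06],0,0],[[0,0,-0.11],0,0],[[0,0.01,-0.15],0,0],[[0,0.03,-0.17],0,0],[[0,0.05,-0.17],0,0],[[0,0.05,-0.17],0,0],[[0,0.05,-0.17],0,0],[[0,0.05,-0.17],0,0],[[0,0.05,-0.17],0,0],[[0,0.05,-0.17],0,0]]'
python3 - <<'E'
from h import *
st();snap('scene','z')
for q in('kit_bar','hook_seat','hold_top','spare_kit','tape'):
    print(q,[(np.round(x['location'],3),round(x['confidence'],2)) for x in env.spot_point('scene',q)][:1])
E
```

```text
time_s: 28.95
eef_pos: [0.5137, 0.3347, 0.1561]
orientation: [-0.0, -0.087, 0.996, 0.0]
force: [-4.1, -2.9, 9.2]
width: 0.0
gripper_force: 4.8
time_s: 30.45
eef_pos: [0.5053, 0.3837, 0.3252]
orientation: [-0.0, -0.087, 0.996, -0.0]
force: [0.7, 0.3, -0.9]
width: -0.0
gripper_force: 0.0
{'time_s': 30.45, 'eef_pos': [0.5053, 0.3837, 0.3252], 'orientation': [-0.0, -0.0868, 0.9962, -0.0], 'force': [0.7255, 0.2622, -0.8506], 'width': -0.0, 'gripper_force': 0.0, 'q': [-0.8296, 0.3411, 0.1096, 1.5472, -0.0385, 1.2555, 1.0302]}
kit_bar [(array([0.536, 0.169, 0.071]), 0.28)]
hook_seat [(array([0.539, 0.172, 0.205]), 0.71)]
hold_top [(array([0.512, 0.335, 0.159]), 0.51)]
spare_kit [(array([0.539, 0.168, 0.073]), 0.74)]
tape [(array([ 0.438, -0.015,  0.002]), 0.64)]
```

View pics/z.png

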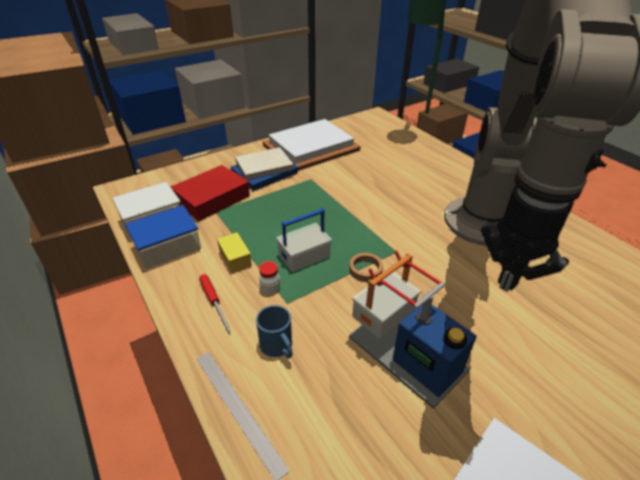

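The picture shows the box hanging level in the hook (bar at (390,268)). The button at (456,336) bottomed out when pressed (9 N) and is now free, the hand is clear, and everything else is in place.

```bash
python3 -c "
from cell import env
print(env.job_done())"
```

```text
the job is handed in; nothing more can be done
None
```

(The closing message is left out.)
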